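# Thread the dip probe through the stirrer's guide bushings

## Task

Switch the hotplate stirrer off by turning its knob fully anticlockwise to the stop. Then take the tall grey-headed dip probe out of the rack and thread it down through the upper guide bushing and on through the lower one, until its tip hangs inside the dish but clear of the dish's bottom. Finish while still holding the probe there, upright and still; leave the short rod, bottle, beaker and box where they are.

Things in the scene. Friction and masses are not known exactly. Their poses are not given: they have to be found in the camera images.
- stirrer: Low white hotplate stirrer, fixed to the bench, 250 (x) by 160 mm (y), deck 40 mm above the bench. Origin on the bench; z up, -x is its front (towards the robot). Knob at (-92, 0) mm, steel plate with the dish centred at (40, 0). A 14 mm post at (40, 72) rises to 164 mm; its two side arms carry two aluminium guide bushings on one vertical axis over the dish's centre.
- upper_mouth (a point): Centre of the upper bushing's funnel mouth, 152 mm above the bench; axes as the stirrer's. Each bushing is 22 mm tall: a 13 mm bore, 14 mm long, under an 8 mm high funnel that opens to about 30 mm (38 mm outside). The upper bushing spans 130 to 152 mm above the bench.
- lower_mouth (a point): Centre of the lower bushing's funnel mouth, straight below the upper one, 102 mm above the bench; axes as the stirrer's. The lower bushing has the same shape and spans 80 to 102 mm above the bench.
- dish_bottom (a point): Centre of the inner bottom of the clear glass dish fixed on the plate, on the bushing axis, 47 mm above the bench. The dish is 108 mm across its rim, and the rim is 70 mm above the bench.
- speed (a joint): Black speed knob on the stirrer's deck, turning about a vertical axis. 0 = off, at the anticlockwise end stop (seen from above); grows clockwise, to 4.7 rad; starts between 0.7 and 1.4. Friction only (0.03 N m), it stays where left. Finger bar 38 mm long, 14 mm thick, 32 mm high, centred on the axis; its white mark is at the end that points to the stirrer's front (-x) at 0.
- speed_grip (a point): On the knob's axis, at the height to grip the bar, 77 mm above the bench (7 mm below the bar's top). Its x axis runs along the bar and turns with the knob; z is up.
- rack: White plastic block fixed on the bench, 60 (x) by 130 (y) by 46 mm high, origin at the centre of its underside. Two upright holes 11.5 mm in diameter and 40 mm deep at y = -35 and +35 mm; one holds the probe, the other the short rod (either way round).
- probe: Dip probe standing in a rack hole, loose, 42 to 84 g: steel stem 10 mm in diameter and 125 mm long with a tapered tip, and above it a round grey plastic head 20 mm in diameter and 40 mm long. Total 165 mm. Origin at the centre of the tip's end, z along the stem towards the head. In the rack the tip is 6 mm above the bench and the head spans 131 to 171 mm.
- probe_tip (a point): The tip end of the probe (the probe's origin).
- probe_head (a point): Middle of the probe's head, on its axis, 145 mm from the tip: the place to grip.
- short_rod: Bystander in the other rack hole, loose: plain steel rod 10 mm in diameter with an 18 mm ball on top, 101 mm long (top 107 mm above the bench). Origin at its lower end.
- bottle: Bystander: closed amber bottle, 64 mm in diameter, 120 mm tall, origin at the centre of its underside.
- beaker: Bystander: open glass beaker, 72 mm in diameter, 80 mm tall, origin at the centre of its underside.
- tipbox: Bystander: yellow box with clear lid, 60 by 100 by 60 mm high, origin at the centre of its underside.
There are look-alikes about, which are no part of the job. Leave any orange look-alike of the probe alone.

How it is judged:
By the outcome, as a careful person would: the job done as asked, in the order asked, and still so for the second after the job is handed in, while the arm keeps its last pose, push and grip.
It also fails if it takes over 58 s, if anything falls off the work surface, if the arm or the gripper's body presses on something with over 40 N, if the wrist force passes 120 N, or if a joint passes its speed limit or range.

## Robot

A 6-joint arm with a two-finger parallel gripper is mounted at the origin on the work surface. World frame = base frame: x ahead of the robot, y to its left, z up, the work surface at z = 0. Lengths are in m, angles in rad, forces in N, time in s.
With the tool pointing down it reaches from about 0.425 to 0.95 m from the base axis. Payload 14.7 kg.
Tool frame: the origin (TCP) lies between the finger pads; the fingertips stand ctrl.tcp_to_tips ahead of it and the grasp point (between the pads) lies 11 mm behind it (ctrl.tcp_to_tips is the distance from the TCP to the fingertips, in m); z points along the fingers, y is the direction in which the jaws open and shut (so a half turn about z gives the same grasp; the last joint's range is limited). The gripper opens to 85 mm and grips with 20 to 120 N. Pads are 22 mm wide; open, the fingers measure 114 mm over their backs; the gripper's body (76 mm by 85 mm) begins 54 mm behind the grasp point. The pads swing forward as they close: fully open they stand 13 mm farther back than shut.
Start: joints at [-0.047, 0.48, 1.596, -0, 1.065, -0.047], TCP at [0.65, 0, 0.239] pointing down, gripper open.
Joint ranges: [-2.75, 2.75], [-0.82, 2.05], [0.23, 2.67], [-1.56, 4.7], [0.09, 2.69], [-2.92, 2.92]. Speed limits (rad/s): [1.89, 1.89, 2.39, 3.01, 3.01, 3.01].

## Interface

Orientations are given as a unit quaternion [w, x, y, z].
In Python, from plant import sensors, imaging, workorder, cut_out, ctrl gives the robot as it stands.
- The arm moves only by the shell command python3 -m inch 'ROWS'. ROWS is JSON, a list of rows, each a list of 5 numbers: the shift along the tool's x, y, z in mm, then the turn about the tool's z in degrees, then the finger opening in mm, from 0 to 85.4. A call has exactly 8 rows; each row is the pose to reach, as a shift and turn from the pose commanded when the call began, along the tool's axes at that moment; what a row does not reach only later rows make up. A row lasts 1/8 s, in which the tool goes at most 62.5 mm and 10.7 degrees, less where a joint would pass 70% of its speed; a pose out of reach is approached as far as the arm can. A call with a gripper value outside its range is refused whole. The fingers move at their own pace and stop on an object; the grip force is fixed at half the most. Time passes only in rows, so rows that repeat a pose let the fingers close, or fill a call up. It gives the time, the measured TCP pose, the force and the opening at its end, in the units of the state.
- sensors.state(): the state, without advancing time (a new reading comes with each control period).
- imaging.read_camera(name): name is "scene" or "side" or "wrist"; returns (picture, depth): 420x560x3 uint8, blue, green, red; 420x560 float32, m along the optical axis (not along the pixel's ray), 0 where there is no reading.
- imaging.camera_model(name): a dict with "camera_matrix" (3x3 intrinsics, pixels), "R" (3x3) and "t" (3): a world point X has camera coordinates R X + t. Camera axes: x right, y down, z forward; pixel columns grow to the right and rows downward; lengths in m; the calibration is good to about 2 mm. A picture is of the moment at which its call begins: read the wrist's pose just before it. camera_model takes no time and is no camera call; for the wrist camera it gives the pose at the moment of the call.
- workorder.finish_job(): hands the job in, once; it reports no verdict.
Trained networks look in the newest picture that a camera, given by its name, has taken for a name from the list of things; names that differ only in an ending like _2 or _b are one class to them, and where a whole thing is asked for, a point or a joint stands for the part that bears it (a point fixed in the world has none). Each returns a list of dicts, best first, with "score" (0 to 1); they miss things now and then, are a little off and sometimes report something else, mostly with a low value. They report only what shows in the picture. A call takes as long as a camera call. They do not tell look-alikes from the thing itself.
- cut_out(camera, target): "pixels" (420x560 bool, what is visible of it) and "box" ([left, top, right, bottom] in pixels, round what is visible of it).
The state is a dict: "time": time; "q": joint angles; "qd": joint speeds; "joint_torque": joint torques, N m; "eef_pos": TCP position; "eef_rot": TCP orientation; "contact_force": force on the tool from outside, world axes, zero at the start; "wrist_torque": the same for the moment, N m; "finger_gap": opening from 0.0 (shut) to 1.0 (fully open).
Only numpy, scipy, OpenCV 4.12 (cv2) and the standard library are available. Lean on these libraries where they do the work, as an engineer would, in place of code of your own. Each camera call takes 0.05 s, during which the arm holds its last target.

## Working session

There is one attempt and no reset: what is moved stays moved. The work goes in short steps, Python scripts to look and compute and a shell command to move; the robot and the scene stay as the last step left them, time stands still between calls to the robot, and variables do not carry over. Pictures are saved under pics/ and viewed, and the job is handed in when it is done.

```bash
ls; mkdir -p pics; python3 - <<'E'
from plant import sensors, imaging, ctrl
import cv2,numpy as np
print(sensors.state(), ctrl.tcp_to_tips)
for c in ["scene","side","wrist"]:
    m=imaging.camera_model(c); p,d=imaging.read_camera(c)
    cv2.imwrite(f"pics/{c}0.png",p); np.savez(f"pics/{c}0.npz",p=p,d=d,K=m["camera_matrix"],R=m["R"],t=m["t"])
    print(c,m)
E
```

```text
pics
{'time': 0.0, 'q': array([-4.65762257e-02,  4.80809926e-01,  1.59687414e+00,  9.23153048e-07,
        1.06507989e+00, -4.66177295e-02]), 'qd': array([-0.00051363,  0.0003902 , -0.00068824,  0.00077215, -0.00041343,
        0.00023969]), 'joint_torque': array([ 2.41355090e-03, -9.50650907e+01, -4.30184269e+01, -5.27583288e-04,
        1.24796593e-02,  1.26860105e-04]), 'eef_pos': array([6.49604694e-01, 5.51568293e-05, 2.38686495e-01]), 'eef_rot': array([-4.33231048e-04,  7.07092144e-01,  7.07121175e-01, -3.94081371e-04]), 'contact_force': array([ 0.01083036, -0.92334858, -0.1412044 ]), 'wrist_torque': array([-0.02312919, -0.01555876,  0.02544477]), 'finger_gap': 1.000006029585645} 0.008
scene {'camera_matrix': array([[412.27938577,   0.        , 273.75260032],
       [  0.        , 412.27938577, 210.08188106],
       [  0.        ,   0.        ,   1.        ]]), 'R': array([[ 0.50305432,  0.86419548,  0.01012511],
       [ 0.61512863, -0.34979223, -0.70658486],
       [-0.60708576,  0.36167882, -0.70755587]]), 't': array([-0.36577556, -0.27012485,  1.15694104])}
side {'camera_matrix': array([[534.3262428 ,   0.        , 284.96709937],
       [  0.        , 534.3262428 , 211.21335209],
       [  0.        ,   0.        ,   1.        ]]), 'R': array([[-0.73956282, -0.67277404,  0.02054063],
       [-0.47262821,  0.4973358 , -0.7275161 ],
       [ 0.47923836, -0.54775194, -0.68578306]]), 't': array([0.51845408, 0.34299975, 0.77781045])}
wrist {'camera_matrix': array([[342.67076885,   0.        , 282.26817724],
       [  0.        , 342.67076885, 212.58118675],
       [  0.        ,   0.        ,   1.        ]]), 'R': array([[ 9.99998806e-01, -8.14634684e-04, -1.31320141e-03],
       [-4.36606201e-04, -9.64086146e-01,  2.65589368e-01],
       [-1.48239760e-03, -2.65588477e-01, -9.64085351e-01]]), 't': array([-0.64839436, -0.03415977,  0.37821897])}
```

View pics/scene0.png

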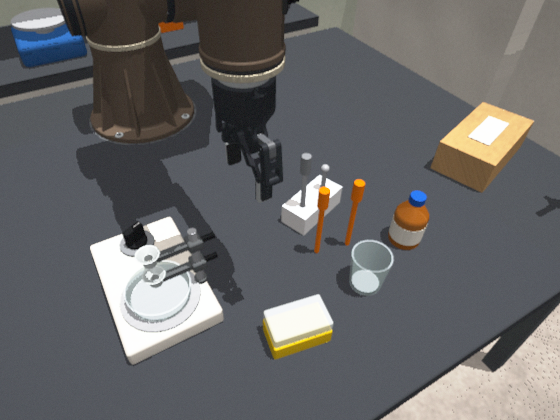

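View pics/side0.png

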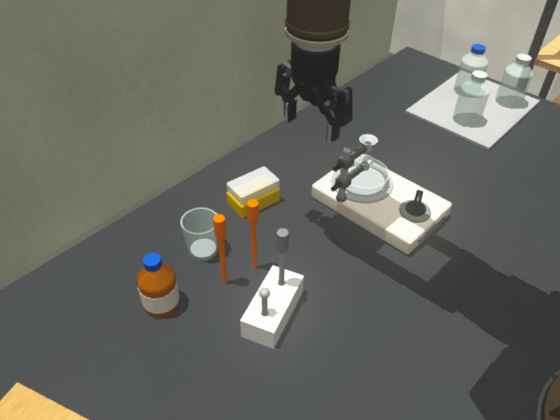

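View pics/wrist0.png

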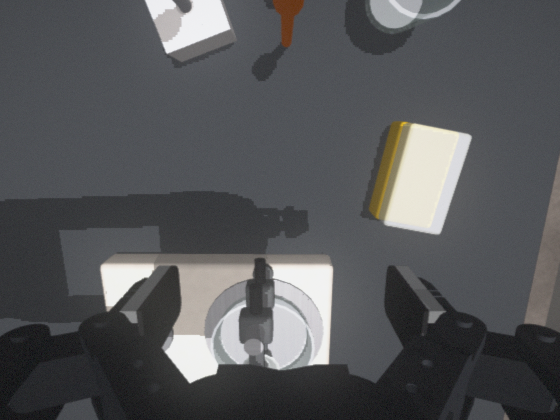

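```bash
cat > h.py <<'E'
import numpy as np,cv2
from plant import sensors,imaging,cut_out
def cam(c,save=None):
    m=imaging.camera_model(c); p,d=imaging.read_camera(c)
    if save: cv2.imwrite(f"pics/{save}.png",p); np.savez(f"pics/{save}.npz",p=p,d=d,K=m["camera_matrix"],R=m["R"],t=m["t"])
    return p,d,m["camera_matrix"],m["R"],m["t"]
def load(s):
    z=np.load(f"pics/{s}.npz"); return z["p"],z["d"],z["K"],z["R"],z["t"]
def world(d,K,R,t):
    v,u=np.indices(d.shape); X=np.stack([(u-K[0,2])/K[0,0]*d,(v-K[1,2])/K[1,1]*d,d],-1)
    W=(X-t)@R; W[d<=0]=np.nan; return W
def proj(P,K,R,t):
    c=np.asarray(P)@R.T+t; return np.c_[c[:,0]/c[:,2]*K[0,0]+K[0,2],c[:,1]/c[:,2]*K[1,1]+K[1,2]]
def ray(uv,K,R,t,z):  # world point at height z on pixel ray
    o=-R.T@t; dr=R.T@np.array([(uv[0]-K[0,2])/K[0,0],(uv[1]-K[1,2])/K[1,1],1]); return o+dr*(z-o[2])/dr[2]
E
python3 - <<'E'
from h import *
for c in ["scene","side"]:
    p,d,K,R,t=load(c+"0"); W=world(d,K,R,t)
    np.save(f"pics/W{c}.npy",W)
    print(c)
    for n in ["stirrer","speed","rack","probe","short_rod","bottle","beaker","tipbox"]:
        for r in cut_out(c,n)[:3]:
            m=r["pixels"]; w=W[m]; w=w[~np.isnan(w[:,0])]
            np.save(f"pics/m_{c}_{n}.npy",m) if r is not None and not False else 0
            print(n,round(r["score"],2),np.round(r["box"]),m.sum(),np.round(np.percentile(w,[2,50,98],axis=0),3).tolist() if len(w) else None)
E
```

```text
scene
stirrer 0.93 [ 90. 217. 220. 362.] 12691 [[0.467, -0.238, 0.014], [0.631, -0.164, 0.043], [0.703, -0.08, 0.15]]
speed 0.89 [119. 218. 145. 249.] 510 [[0.465, -0.181, 0.042], [0.503, -0.162, 0.065], [0.515, -0.143, 0.085]]
speed 0.71 [ 88. 216. 225. 365.] 12768 [[0.466, -0.239, 0.013], [0.632, -0.164, 0.043], [0.703, -0.081, 0.15]]
rack 0.68 [283. 176. 342. 237.] 1512 [[0.518, 0.123, 0.003], [0.568, 0.161, 0.044], [0.602, 0.259, 0.047]]
probe 0.96 [299. 156. 309. 207.] 421 [[0.443, 0.15, -0.001], [0.57, 0.157, 0.135], [0.576, 0.258, 0.171]]
probe 0.68 [314. 186. 332. 255.] 496 [[0.617, 0.129, 0.0], [0.657, 0.136, 0.126], [0.663, 0.173, 0.165]]
probe 0.66 [347. 179. 366. 244.] 496 [[0.601, 0.193, 0.0], [0.67, 0.199, 0.127], [0.677, 0.27, 0.166]]
short_rod 0.62 [322. 166. 328. 187.] 113 [[0.54, 0.218, 0.055], [0.546, 0.223, 0.088], [0.552, 0.229, 0.107]]
bottle 0.63 [389. 192. 429. 251.] 1694 [[0.692, 0.28, 0.005], [0.724, 0.295, 0.072], [0.744, 0.326, 0.12]]
bottle 0.4 [122. 222. 148. 251.] 456 [[0.49, -0.179, 0.05], [0.504, -0.161, 0.067], [0.515, -0.144, 0.085]]
beaker 0.71 [34
[... 811 characters left out ...]
, [0.562, 0.166, 0.138], [0.571, 0.172, 0.171]]
probe 0.88 [212. 215. 229. 282.] 599 [[0.656, 0.126, -0.003], [0.663, 0.208, 0.108], [0.756, 0.215, 0.165]]
short_rod 0.65 [257. 286. 268. 318.] 203 [[0.533, 0.222, 0.044], [0.539, 0.231, 0.085], [0.547, 0.237, 0.107]]
bottle 0.77 [136. 253. 178. 319.] 2028 [[0.679, 0.292, 0.005], [0.693, 0.325, 0.073], [0.724, 0.347, 0.12]]
beaker 0.95 [181. 206. 220. 263.] 1535 [[0.722, 0.148, 0.004], [0.755, 0.184, 0.051], [0.788, 0.212, 0.08]]
tipbox 0.85 [223. 167. 279. 221.] 1714 [[0.746, -0.029, 0.005], [0.767, 0.021, 0.054], [0.811, 0.065, 0.061]]
tipbox 0.62 [276. 227. 287. 288.] 460 [[0.555, 0.156, 0.047], [0.562, 0.166, 0.141], [0.571, 0.172, 0.171]]
```

```bash
python3 - <<'E'
from h import *
allp=[]
for c in ["scene","side","wrist"]:
    p,d,K,R,t=load(c+"0"); W=world(d,K,R,t).reshape(-1,3); C=p.reshape(-1,3)
    # deck
    def sel(lo,hi,x0,x1,y0,y1): 
        return (W[:,2]>lo)&(W[:,2]<hi)&(W[:,0]>x0)&(W[:,0]<x1)&(W[:,1]>y0)&(W[:,1]<y1)
    for nm,a in dict(deck=(.035,.044,.43,.75,-.27,-.05),racktop=(.042,.05,.49,.63,.10,.29)).items():
        s=sel(*a); P=W[s][:,:2]
        if len(P)>50: print(c,nm,s.sum(),[np.round(x,4) for x in cv2.minAreaRect((P).astype(np.float32))], np.median(W[s][:,2]).round(4))
    for nm,a in dict(upper=(.144,.156,.57,.69,-.23,-.10),lower=(.094,.106,.57,.69,-.23,-.1),posttop=(.157,.17,.55,.72,-.2,-.0),head=(.166,.176,.53,.6,.12,.2),ball=(.1,.11,.5,.6,.19,.27),knobtop=(.08,.088,.45,.53,-.2,-.1),rim=(.067,.073,.55,.72,-.25,-.08)).items():
        s=sel(*a)
        if s.sum()>3: 
            P=W[s][:,:2]; cc,r=cv2.minEnclosingCircle(P.astype(np.float32)); print(c,nm,s.sum(),P.mean(0).round(4),P.min(0).round(4),P.max(0).round(4),np.round(cc,4),round(r,4), 'rect',[np.round(x,4) for x in cv2.minAreaRect(P.astype(np.float32))])
E
python3 - <<'E'
import cv2
a=cv2.imread('pics/scene0.png')[205:325,85:225]; cv2.imwrite('pics/s0c.png',cv2.resize(a,None,fx=5,fy=5,interpolation=2))
a=cv2.imread('pics/side0.png')[120:250,300:455]; cv2.imwrite('pics/d0c.png',cv2.resize(a,None,fx=4,fy=4,interpolation=2))
E
```

```text
scene deck 5677 [array([ 0.5789, -0.1618]), array([0.1593, 0.2505]), np.float64(89.8366)] 0.0396
scene racktop 969 [array([0.5546, 0.192 ]), array([0.0614, 0.1329]), np.float64(19.2032)] 0.0456
scene upper 320 [ 0.6251 -0.1596] [ 0.6097 -0.1798] [ 0.6462 -0.1   ] [ 0.6286 -0.1394] 0.0407 rect [array([ 0.6278, -0.1399]), array([0.0365, 0.0797]), np.float64(0.3555)]
scene lower 276 [ 0.6259 -0.159 ] [ 0.6117 -0.1795] [ 0.6463 -0.1001] [ 0.6295 -0.1395] 0.0402 rect [array([ 0.6285, -0.1398]), array([0.0344, 0.0794]), np.float64(1.6936)]
scene posttop 80 [ 0.6298 -0.0905] [ 0.6199 -0.097 ] [ 0.6364 -0.0837] [ 0.628  -0.0905] 0.0084 rect [array([ 0.6283, -0.0898]), array([0.0134, 0.0159]), np.float64(59.8865)]
scene head 73 [0.568  0.1584] [0.5578 0.1488] [0.5765 0.1673] [0.5663 0.1592] 0.0105 rect [array([0.5667, 0.1585]), array([0.0183, 0.0183]), np.float64(18.3424)]
scene ball 39 [0.5453 0.2237] [0.5357 0.2179] [0.5522 0.2336] [0.5438 0.2248] 0.0089 rect [array([0.545 , 0.2238]), array([0.0143, 0.0137]), np.float64(55.9993)]
scene knobtop 136 [ 0.498  -0.1617] [ 0.4833 -0.1804] [ 0.508
[... 1678 characters left out ...]
16 [array([ 0.5786, -0.1552]), array([0.248 , 0.1507]), np.float64(0.301)] 0.0396
wrist racktop 3006 [array([0.5682, 0.152 ]), array([0.0605, 0.0435]), np.float64(18.4744)] 0.0454
wrist lower 143 [ 0.6345 -0.1537] [ 0.6116 -0.1641] [ 0.6453 -0.1435] [ 0.6284 -0.1573] 0.0172 rect [array([ 0.6303, -0.1524]), array([0.0181, 0.0338]), np.float64(67.1977)]
wrist posttop 375 [ 0.6281 -0.0878] [ 0.6212 -0.0971] [ 0.6349 -0.0818] [ 0.6275 -0.0894] 0.0078 rect [array([ 0.6281, -0.0893]), array([0.0142, 0.0144]), np.float64(36.7846)]
wrist rim 527 [ 0.6271 -0.1417] [ 0.5746 -0.1844] [ 0.6811 -0.1095] [ 0.6277 -0.161 ] 0.0538 rect [array([ 0.6276, -0.1467]), array([0.1066, 0.0739]), np.float64(0.9949)]
```

View pics/s0c.png

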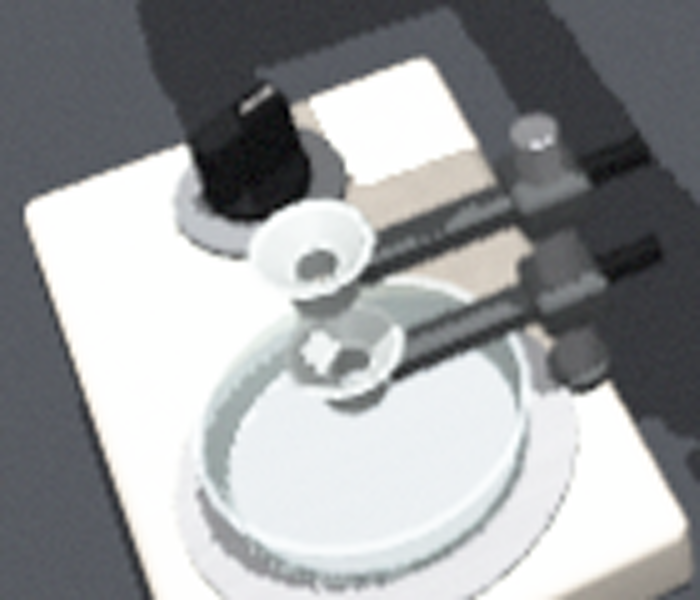

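View pics/d0c.png

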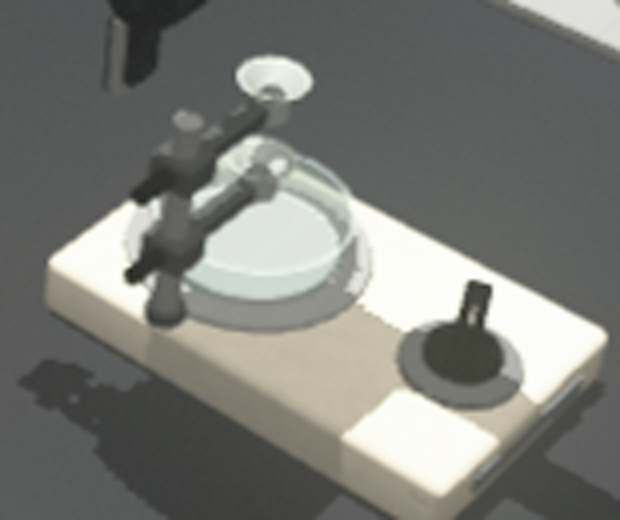

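```bash
python3 -m inch '[[-30,-30,0,-6,60],[-60,-60,0,-12,60],[-90,-90,0,-18,60],[-120,-120,0,-22,60],[-150,-145,0,-22,60],[-160,-153,0,-22,60],[-160,-153,0,-22,60],[-160,-153,0,-22,60]]'; python3 - <<'E'
from h import *
print(sensors.state()["eef_pos"],sensors.state()["q"])
cam("wrist","w1")
p,d,K,R,t=load("w1"); W=world(d,K,R,t).reshape(-1,3)
s=(W[:,2]>.078)&(W[:,2]<.09)&(W[:,0]>.46)&(W[:,0]<.54)&(W[:,1]>-.2)&(W[:,1]<-.12)
P=W[s][:,:2].astype(np.float32); print(len(P),cv2.minAreaRect(P),P.mean(0))
E
```

```text
time: 1.95
eef_pos: [0.4978, -0.1594, 0.2393]
eef_rot: [0.0, 0.559, 0.829, 0.0]
contact_force: [0.0, 0.2, -0.7]
finger_gap: 0.704
[ 0.49776487 -0.15942491  0.23932797] [-3.68115023e-01  3.02737922e-01  1.88622885e+00  2.69151649e-04
  9.52264886e-01 -7.52567472e-01]
669 ((0.49561718106269836, -0.16062261164188385), (0.013338219374418259, 0.037476278841495514), 21.73873519897461) [ 0.495386   -0.16009939]
```

View pics/w1.png

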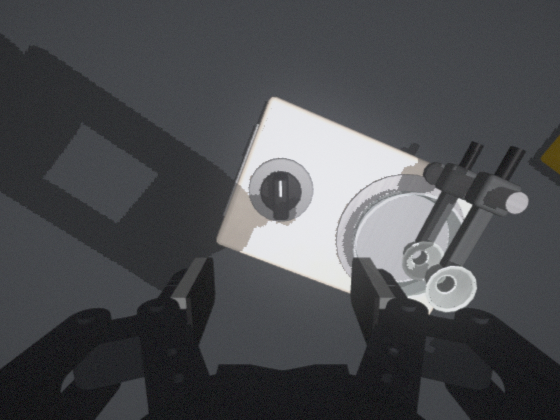

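```bash
python3 -m inch '[[0,-1,40,0,60],[0,-1,80,0,60],[0,-1,120,0,60],[0,-1,150,0,60],[0,-1,166,0,60],[0,-1,174,0,60],[0,-1,174,0,60],[0,-1,174,0,60]]'; python3 -m inch '[[0,0,0,0,30],[0,0,0,0,14],[0,0,0,0,5],[0,0,0,0,0],[0,0,0,0,0],[0,0,0,0,0],[0,0,0,0,0],[0,0,0,0,0]]'
```

```text
time: 3.0
eef_pos: [0.4967, -0.1605, 0.0661]
eef_rot: [0.001, 0.559, 0.829, 0.0]
contact_force: [0.6, -0.5, -0.5]
finger_gap: 0.703
time: 4.0
eef_pos: [0.4963, -0.1604, 0.0658]
eef_rot: [0.0, 0.559, 0.829, 0.0]
contact_force: [-1.0, 1.4, 8.3]
finger_gap: 0.154
```

```bash
python3 -m inch '[[0,0,0,-9,0],[0,0,0,-18,0],[0,0,0,-27,0],[0,0,0,-36,0],[0,0,0,-45,0],[0,0,0,-54,0],[0,0,0,-62,0],[0,0,0,-67,0]]'; python3 -c "
from plant import sensors;s=sensors.state();print(s['wrist_torque'],s['q'])"; python3 -m inch '[[0,0,0,-1,0],[0,0,0,-2,0],[0,0,0,-3,0],[0,0,0,-4,0],[0,0,0,-5,0],[0,0,0,-5,0],[0,0,0,-5,0],[0,0,0,-5,0]]'; python3 -c "
from plant import sensors;s=sensors.state();print(s['wrist_torque'],s['q'])"
```

```text
time: 5.0
eef_pos: [0.496, -0.1608, 0.0657]
eef_rot: [0.0, 0.007, 1.0, -0.0]
contact_force: [-4.4, -5.5, 9.2]
finger_gap: 0.153
[-0.99963005  0.70577823 -0.0358032 ] [-3.71330671e-01  5.54690945e-01  2.03363791e+00 -8.32897321e-04
  5.52847991e-01 -1.92787614e+00]
time: 6.0
eef_pos: [0.4963, -0.1608, 0.0658]
eef_rot: [0.0, -0.034, 0.999, -0.0]
contact_force: [-3.6, -4.1, 8.8]
finger_gap: 0.149
[-0.77833199  0.41429912 -1.89957947] [-3.71599761e-01  5.54664477e-01  2.03336671e+00  3.87226912e-04
  5.52642948e-01 -2.01017541e+00]
```

```bash
python3 -m inch '[[0,0,0,0,30],[0,0,0,0,60],[0,0,0,0,60],[0,0,-30,0,60],[0,0,-75,0,60],[0,0,-120,0,60],[0,0,-160,0,60],[0,0,-174,0,60]]'; python3 - <<'E'
from h import *
for c in ["wrist","side"]:
    p,d,K,R,t=cam(c,c+"2"); W=world(d,K,R,t)
    if c=="wrist": cv2.imwrite("pics/k.png",p)
    W=W.reshape(-1,3)
    s=(W[:,2]>.078)&(W[:,2]<.09)&(W[:,0]>.46)&(W[:,0]<.54)&(W[:,1]>-.2)&(W[:,1]<-.12)
    P=W[s][:,:2].astype(np.float32)
    if len(P)>5: print(c,len(P),cv2.minAreaRect(P),P.mean(0))
E
```

```text
time: 7.0
eef_pos: [0.497, -0.1606, 0.2416]
eef_rot: [0.002, -0.035, 0.999, -0.001]
contact_force: [0.4, -0.4, -0.9]
finger_gap: 0.701
wrist 651 ((0.4954497814178467, -0.16103868186473846), (0.013951987959444523, 0.03792353719472885), 89.91556549072266) [ 0.4945501  -0.16108769]
side 116 ((0.49534857273101807, -0.15846629440784454), (0.036463167518377304, 0.016373276710510254), 2.4412689208984375) [ 0.49450022 -0.15675926]
```

View pics/wrist2.png

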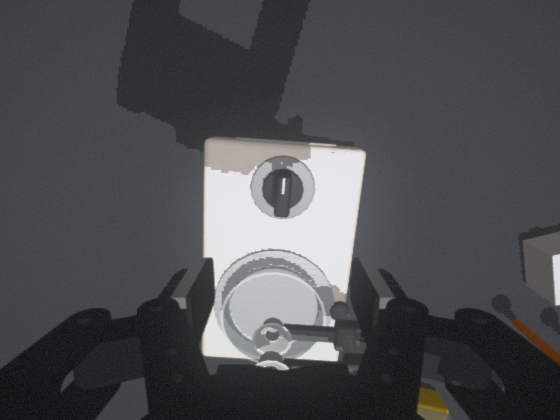

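```bash
python3 -m inch '[[-8,35,0,1,60],[-20,80,0,2,60],[-34,130,0,4,60],[-50,180,0,4,60],[-66,230,0,4,60],[-80,280,0,4,60],[-91,315,0,4,60],[-91,315,0,4,60]]'; python3 - <<'E'
from h import *
print(sensors.state()["eef_pos"])
p,d,K,R,t=cam("wrist","w3"); W=world(d,K,R,t).reshape(-1,3)
s=(W[:,2]>.165)&(W[:,2]<.178)&(W[:,0]>.53)&(W[:,0]<.6)&(W[:,1]>.12)&(W[:,1]<.2)
P=W[s][:,:2].astype(np.float32); print(len(P),cv2.minEnclosingCircle(P),P.mean(0),W[s][:,2].mean())
for n in ["w1","wrist2"]:
    p,d,K,R,t=load(n); W=world(d,K,R,t).reshape(-1,3)
    for lo,hi in [(.148,.156),(.098,.106)]:
        s=(W[:,2]>lo)&(W[:,2]<hi)&(W[:,0]>.60)&(W[:,0]<.66)&(W[:,1]>-.19)&(W[:,1]<-.139)
        P=W[s][:,:2].astype(np.float32)
        if len(P)>20: print(n,lo,len(P),cv2.minEnclosingCircle(P),P.mean(0),P.min(0),P.max(0))
E
```

```text
time: 8.1
eef_pos: [0.5644, 0.1625, 0.2371]
eef_rot: [-0.001, -0.001, 1.0, -0.0]
contact_force: [-0.5, 0.1, -0.9]
finger_gap: 0.699
[0.56439864 0.16248675 0.23714508]
780 ((0.5647599697113037, 0.1604214459657669), 0.010026922449469566) [0.5639805  0.16032767] 0.17006479609254133
w1 0.148 1016 ((0.6278452277183533, -0.16115933656692505), 0.018903814256191254) [ 0.6299916  -0.16208322] [ 0.60949785 -0.17968112] [ 0.6465969  -0.14330725]
w1 0.098 524 ((0.6273570656776428, -0.16161692142486572), 0.018449731171131134) [ 0.625335  -0.1610567] [ 0.60934955 -0.17973782] [ 0.64228594 -0.14331916]
wrist2 0.148 126 ((0.6152622103691101, -0.16073381900787354), 0.01268910150974989) [ 0.61297935 -0.16027714] [ 0.6091955  -0.17326494] [ 0.61882794 -0.14820269]
wrist2 0.098 489 ((0.6274755001068115, -0.16103433072566986), 0.018813611939549446) [ 0.62772995 -0.16174683] [ 0.60935557 -0.17925142] [ 0.64329404 -0.14386015]
```

View pics/w3.png

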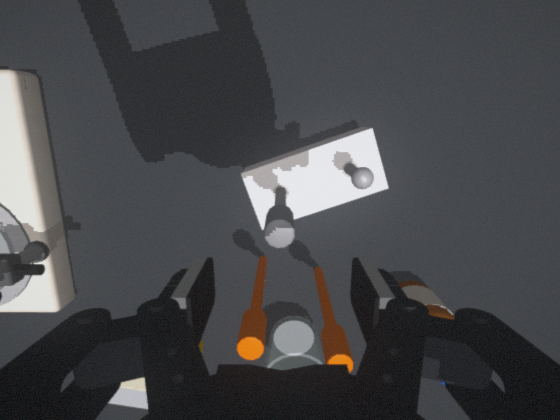

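```bash
python3 -m inch '[[0,0,25,0,60],[0,0,50,0,60],[0,0,75,0,60],[0,0,92,0,60],[0,0,99,0,60],[0,0,99,0,60],[0,0,99,0,60],[0,0,99,0,60]]';  python3 -c "
from plant import sensors;s=sensors.state();print(s['eef_pos'])"; python3 -m inch '[[0,0,0,0,45],[0,0,0,0,30],[0,0,0,0,22],[0,0,0,0,10],[0,0,0,0,0],[0,0,0,0,0],[0,0,0,0,0],[0,0,0,0,0]]'
```

```text
time: 9.15
eef_pos: [0.5653, 0.1603, 0.141]
eef_rot: [0.001, -0.0, 1.0, 0.0]
contact_force: [-0.6, -0.3, -0.1]
finger_gap: 0.701
[0.56528886 0.16032772 0.14102898]
time: 10.15
eef_pos: [0.565, 0.1602, 0.1404]
eef_rot: [0.0, 0.0, 1.0, 0.0]
contact_force: [-0.1, 0.1, 4.7]
finger_gap: 0.217
```

```bash
python3 -m inch '[[0,0,-8,0,0],[0,0,-22,0,0],[0,0,-45,0,0],[0,0,-75,0,0],[0,0,-110,0,0],[0,0,-145,0,0],[0,0,-170,0,0],[0,0,-180,0,0]]'; python3 - <<'E'
from h import *
print(sensors.state()["eef_pos"])
for c in ["scene","side","wrist"]: cam(c,c+"4")
a=load("scene4")[0]; b=load("side4")[0]
cv2.imwrite("pics/c4.png",cv2.resize(np.hstack([a[60:260,220:420],b[60:360,180:380][:200]]),None,fx=2,fy=2,interpolation=2))
E
```

```text
time: 11.15
eef_pos: [0.5653, 0.1603, 0.3225]
eef_rot: [0.001, -0.0, 1.0, 0.0]
contact_force: [-0.1, -0.2, -0.7]
finger_gap: 0.22
[0.56528374 0.16032874 0.32254584]
```

View pics/c4.png

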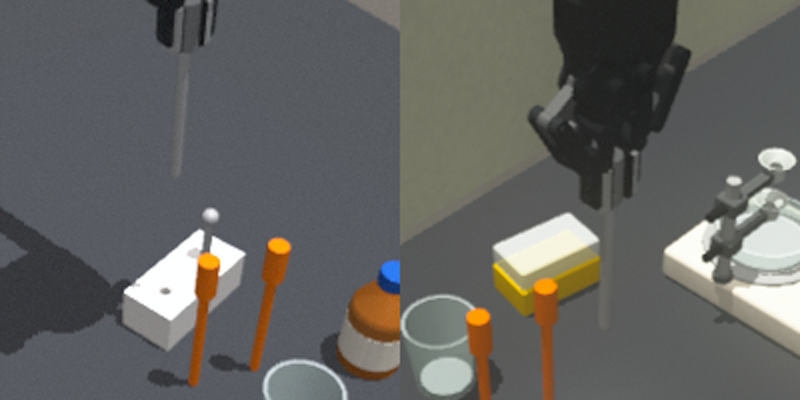

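View pics/wrist4.png

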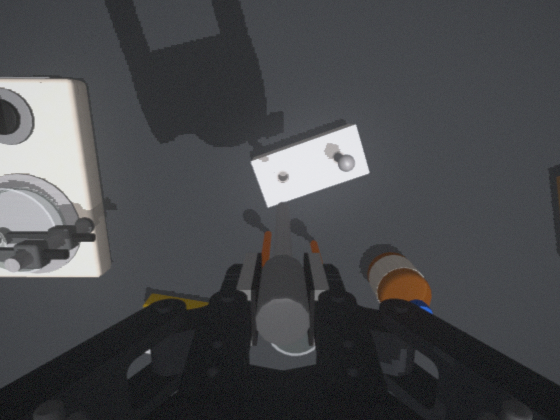

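```bash
cat > tilt.py <<'E'
from h import *
def tilt(n,x,y,z0,z1):
    p,d,K,R,t=load(n); W=world(d,K,R,t)
    Wf=W.reshape(-1,3); s=(abs(Wf[:,0]-x)<.02)&(abs(Wf[:,1]-y)<.02)&(Wf[:,2]>z0)&(Wf[:,2]<z1)
    Q=Wf[s]
    if len(Q)<20: print(n,"few",len(Q)); return
    # bin by z, centroid then shift by surface offset toward away-from-camera
    o=-R.T@t; v=np.array([x,y])-o[:2]; v/=np.linalg.norm(v)
    fx=np.polyfit(Q[:,2],Q[:,0],1); fy=np.polyfit(Q[:,2],Q[:,1],1)
    for z in (z0,z1): print(n,len(Q),"z",round(z,3),"axis",(np.array([np.polyval(fx,z),np.polyval(fy,z)])+v*.0039).round(4), "minz",Q[:,2].min().round(4))
E
python3 - <<'E'
from tilt import *
for n in ["scene4","side4"]: tilt(n,.565,.1603,.19,.30)
for n in ["scene4","side4"]: tilt(n,.565,.1603,.17,.23)
E
```

```text
scene4 325 z 0.19 axis [0.5663 0.1599] minz 0.1908
scene4 325 z 0.3 axis [0.5659 0.1597] minz 0.1908
side4 364 z 0.19 axis [0.5663 0.1618] minz 0.1921
side4 364 z 0.3 axis [0.5657 0.1617] minz 0.1921
scene4 106 z 0.17 axis [0.5654 0.1608] minz 0.1871
scene4 106 z 0.23 axis [0.5666 0.1595] minz 0.1871
side4 126 z 0.17 axis [0.5665 0.1619] minz 0.1872
side4 126 z 0.23 axis [0.5662 0.1616] minz 0.1872
```

```bash
python3 -m inch '[[-7,-35,0,0,0],[-16,-80,0,0,0],[-26,-130,0,0,0],[-36,-180,0,0,0],[-46,-230,0,0,0],[-55,-275,0,0,0],[-61,-308,0,0,0],[-63,-321,0,0,0]]'; python3 -m inch '[[0,0,0,0,0],[0,0,0,0,0],[0,0,0,0,0],[0,0,0,0,0],[0,0,0,0,0],[0,0,0,0,0],[0,0,0,0,0],[0,0,0,0,0]]'; python3 - <<'E'
from tilt import *
print(sensors.state()["eef_pos"])
for c in ["scene","side","wrist"]: cam(c,c+"5")
for n in ["scene5","side5"]: tilt(n,.628,-.161,.20,.30)
for n in ["scene5","side5"]:
    p,d,K,R,t=load(n); W=world(d,K,R,t).reshape(-1,3)
    s=(W[:,2]>.148)&(W[:,2]<.156)&(W[:,0]>.60)&(W[:,0]<.66)&(W[:,1]>-.19)&(W[:,1]<-.139)
    P=W[s][:,:2].astype(np.float32); print(n,len(P),cv2.minEnclosingCircle(P),P.min(0),P.max(0))
a=load("scene5")[0]; b=load("side5")[0]
cv2.imwrite("pics/c5.png",cv2.resize(np.hstack([a[150:310,90:220],b[50:210,300:430]]),None,fx=3,fy=3,interpolation=2))
E
```

```text
time: 12.3
eef_pos: [0.6274, -0.1625, 0.3186]
eef_rot: [-0.001, 0.001, 1.0, 0.0]
contact_force: [0.7, 0.5, -0.9]
finger_gap: 0.218
time: 13.3
eef_pos: [0.6279, -0.1608, 0.3203]
eef_rot: [-0.0, 0.0, 1.0, 0.0]
contact_force: [-1.1, -0.2, -0.5]
finger_gap: 0.217
[ 0.62785338 -0.16080483  0.32027212]
scene5 448 z 0.2 axis [ 0.6282 -0.1613] minz 0.201
scene5 448 z 0.3 axis [ 0.6281 -0.1613] minz 0.201
side5 253 z 0.2 axis [ 0.6284 -0.1591] minz 0.2001
side5 253 z 0.3 axis [ 0.6284 -0.1593] minz 0.2001
scene5 203 ((0.6275624632835388, -0.16026461124420166), 0.020025987178087234) [ 0.60807055 -0.179883  ] [ 0.6470183  -0.14358573]
side5 78 ((0.628591001033783, -0.15893210470676422), 0.019046340137720108) [ 0.6102512  -0.17786385] [ 0.64624923 -0.1407243 ]
```

View pics/c5.png

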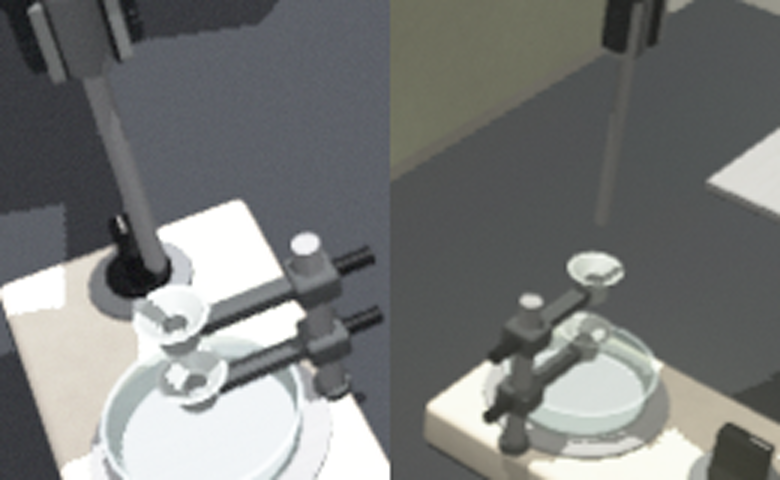

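```bash
python3 -m inch '[[0,0,8,0,0],[0,0,16,0,0],[0,0,24,0,0],[0,0,32,0,0],[0,0,38,0,0],[0,0,44,0,0],[0,0,50,0,0],[0,0,50,0,0]]'; python3 -c "
from plant import sensors;s=sensors.state();print(s['eef_pos'],s['contact_force'],s['wrist_torque'])"
```

```text
time: 14.45
eef_pos: [0.6277, -0.1607, 0.2698]
eef_rot: [-0.0, -0.0, 1.0, 0.0]
contact_force: [-0.3, -0.3, -0.9]
finger_gap: 0.219
[ 0.62765884 -0.16072393  0.26979419] [-0.29483835 -0.32021399 -0.89850835] [ 0.01716362  0.00988227 -0.02064185]
```

```bash
python3 -m inch '[[0,0,8,0,0],[0,0,16,0,0],[0,0,24,0,0],[0,0,30,0,0],[0,0,36,0,0],[0,0,42,0,0],[0,0,48,0,0],[0,0,48,0,0]]'; python3 - <<'E'
from tilt import *
s=sensors.state();print(s['eef_pos'],s['contact_force'],s['wrist_torque'])
for c in ["scene","side"]: cam(c,c+"6")
a=load("scene6")[0]; b=load("side6")[0]
cv2.imwrite("pics/c6.png",cv2.resize(np.hstack([a[170:330,90:220],b[80:240,300:430]]),None,fx=3,fy=3,interpolation=2))
E
```

```text
time: 15.45
eef_pos: [0.6276, -0.1607, 0.2218]
eef_rot: [-0.0, 0.0, 1.0, 0.0]
contact_force: [0.2, -0.4, -0.8]
finger_gap: 0.219
[ 0.62763154 -0.16072958  0.22177227] [ 0.24235838 -0.41771593 -0.77158012] [-0.07966988 -0.03512837 -0.00813088]
```

View pics/c6.png

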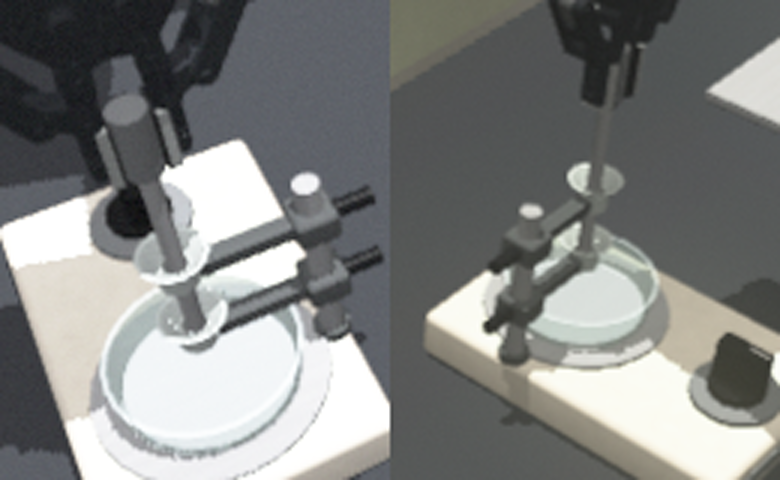

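The stem passes through the upper funnel (pixel 175,255 in the left half) and into the lower one (190,315), with no contact force. I'll lower it the last 30 mm.

```bash
python3 -m inch '[[0,0,6,0,0],[0,0,12,0,0],[0,0,18,0,0],[0,0,24,0,0],[0,0,28,0,0],[0,0,30,0,0],[0,0,30,0,0],[0,0,30,0,0]]'; python3 -m inch '[[0,0,0,0,0],[0,0,0,0,0],[0,0,0,0,0],[0,0,0,0,0],[0,0,0,0,0],[0,0,0,0,0],[0,0,0,0,0],[0,0,0,0,0]]'; python3 - <<'E'
from tilt import *
s=sensors.state();print(s['eef_pos'],s['contact_force'],s['wrist_torque'],s['qd'])
for c in ["scene","side"]: cam(c,c+"7")
for n in ["scene7","side7"]:
    tilt(n,.628,-.161,.156,.215)
    p,d,K,R,t=load(n); W=world(d,K,R,t).reshape(-1,3)
    s=(np.hypot(W[:,0]-.628,W[:,1]+.161)<.008)&(W[:,2]>.05)&(W[:,2]<.078); print(n,s.sum(),np.sort(W[s][:,2])[:5])
    s=(np.hypot(W[:,0]-.628,W[:,1]+.161)<.011)&(W[:,2]>.15)&(W[:,2]<.24); print("head top",np.sort(W[s][:,2])[-5:])
    s=(W[:,2]>.078)&(W[:,2]<.09)&(W[:,0]>.46)&(W[:,0]<.54)&(W[:,1]>-.2)&(W[:,1]<-.12)
    if s.sum()>5: print("knob",cv2.minAreaRect(W[s][:,:2].astype(np.float32)))
a=load("scene7")[0]; b=load("side7")[0]
cv2.imwrite("pics/c7.png",cv2.resize(np.hstack([a[170:330,90:220],b[80:240,300:430]]),None,fx=3,fy=3,interpolation=2))
cv2.imwrite("pics/full7.png",a)
E
```

```text
time: 16.55
eef_pos: [0.628, -0.1608, 0.1925]
eef_rot: [0.0, -0.0, 1.0, -0.0]
contact_force: [0.2, 0.1, -0.4]
finger_gap: 0.216
time: 17.55
eef_pos: [0.6279, -0.1607, 0.1923]
eef_rot: [-0.0, -0.0, 1.0, -0.0]
contact_force: [0.3, 0.0, -0.3]
finger_gap: 0.216
[ 0.62788687 -0.16074684  0.19229224] [ 0.30806744  0.04708156 -0.25945003] [-0.02200914 -0.03837789 -0.0032834 ] [-0.00348167 -0.00045013 -0.00017631  0.00042409  0.00072088 -0.00078684]
scene7 507 z 0.156 axis [ 0.6287 -0.1614] minz 0.1575
scene7 507 z 0.215 axis [ 0.6336 -0.161 ] minz 0.1575
scene7 29 [0.05698915 0.05982771 0.06169222 0.06227827 0.06238684]
head top [0.22375867 0.22383046 0.22383927 0.22718409 0.22990296]
side7 193 z 0.156 axis [ 0.6291 -0.1585] minz 0.156
side7 193 z 0.215 axis [ 0.6184 -0.1614] minz 0.156
side7 23 [0.05884091 0.05933027 0.06058448 0.06070912 0.06118354]
head top [0.227659   0.22812284 0.22973479 0.23049169 0.23167174]
knob ((0.49525582790374756, -0.15813563764095306), (0.018047334626317024, 0.037591107189655304), 84.12576293945312)
```

View pics/c7.png

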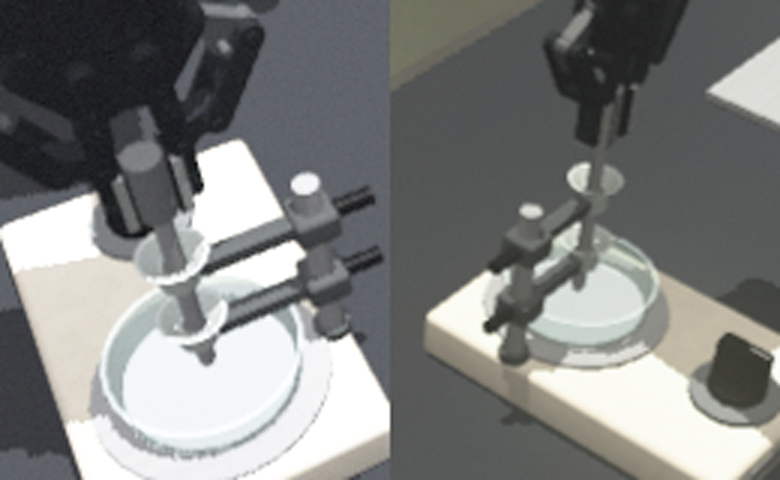

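View pics/full7.png

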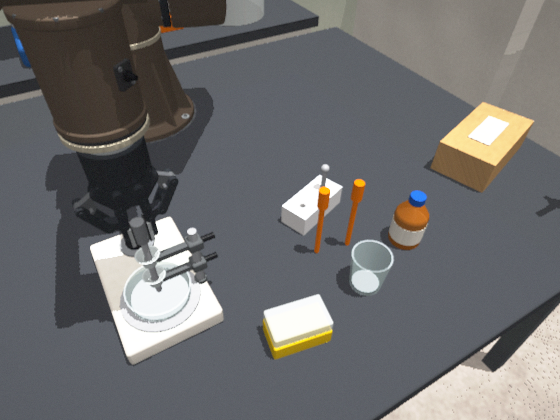

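```bash
python3 -c "
from plant import workorder;print(workorder.finish_job())"
```

```text
the job is handed in; nothing more can be done
None
```

I turned the hotplate stirrer off, threaded the probe through both bushings into the dish, and handed the job in at about 17.7 s with the gripper still holding it. No verdict came back.

- **Knob:** I turned it anticlockwise until the wrist torque rose to about 1.9 N m at the stop. The wrist camera afterwards showed the bar within about 0.1° of straight, with the white mark towards the front.
- **Probe:** It went down with under 1 N of contact force. The last pictures show the tip below the lower bushing, at about 58 mm above the bench. That is about 11 mm above the dish's bottom and 12 mm below its rim. The arm was still.
- **Upright:** The tool pointed straight down at the end. The last camera check measured the stem at under 0.5° from vertical just before it entered the upper bushing.
- **Bystanders:** The short rod, bottle, beaker, box and orange look-alikes look unmoved in the last scene picture.

**Checks that disagreed:**
- The final side-camera fit of the knob's bar was noisy, at about 6° off and too thick. The arm had not touched the knob since the wrist check, so I trusted the wrist reading.
- My final check of the stem's tilt was unusable because points on the fingers and head fell inside the window.

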